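# Close and lock the sliding jaw of a model-maker's gluing jig

### The arm

A 6-joint arm with a two-finger parallel gripper is mounted at the origin on the work surface. World frame = base frame: x ahead of the robot, y to its left, z up, the work surface at z = 0. Lengths are in m, angles in degrees, forces in N, time in s.
With the tool pointing down it reaches from about 0.325 to 0.775 m from the base axis. Payload 5.5 kg.
Tool frame: the origin (TCP) lies at the centre of the arm's flange, where the gripper is bolted on; the fingertips stand 182 mm ahead of it and the grasp point (between the pads) lies 163 mm ahead of it; z points along the fingers, y is the line along which they close (so a half turn about z gives the same grasp; the last joint's range is limited). The gripper opens to 88 mm and grips with 3 to 60 N. Pads are 20 mm wide; open, the fingers measure 115 mm over their backs; the gripper's body (75 mm by 178 mm) begins 61 mm behind the grasp point.
Start: joints at [67.97, 5.22, 70.514, -0, 104.267, -3.249], TCP at [0.193, 0.568, 0.405] pointing down, gripper open.
Joint ranges: [-164.24, 164.24], [-49.07, 125.15], [9.68, 141.18], [-86.29, 266.29], [3.28, 154.24], [-151.56, 151.56]. Speed limits (degrees/s): [147.25, 147.25, 172.46, 180, 180, 180].

### API

Orientations are given as [roll, pitch, yaw] about the fixed x, y, z axes, in that order (R = Rz(yaw) Ry(pitch) Rx(roll)).
In Python, from station import r gives the robot as it stands. The module is installed in compiled form; this text tells all that it offers. Calls block until the motion is done:
- r.reach(position, orientation): joint-space move of the TCP to a pose.
- r.servo_line(position, rotation=None, speed=0.15): straight line of the TCP; rotation=None keeps the orientation; speed is the mean speed in m/s.
- r.move_joints(angles): joint-space move.
- r.let_go() and r.grab(squeeze=None): open the fingers fully, or close them until they stop; squeeze is the grip in N (None keeps the last).
- r.wait(seconds).
- r.inverse_kinematics(position, orientation): joint angles nearest the present ones, or None.
- r.sense(): the state.
- r.snapshot(name): name is "side" or "top" or "wrist"; returns a dict with "frame" (420x560x3 uint8, red, green, blue), "fx", "fy", "cx", "cy" (pixels), "R" (3x3) and "t" (3): a world point X has camera coordinates R X + t. Camera axes: x right, y down, z forward; pixel columns grow to the right and rows downward; lengths in m; the calibration is good to about 2 mm. A picture is of the moment at which its call begins. There is no depth.
A pose or a line that the arm cannot do raises r.IKError and nothing moves.
- r.hand_in(): hands the job in; it is judged then, once.
The state is a dict: "clock": time; "joints": joint angles; "joint_vel": joint speeds; "joint_torque": joint torques, N m; "tcp_pos": TCP position; "orientation": TCP orientation; "contact_force": force on the tool from outside, world axes, zero at the start; "torque": the same for the moment, N m; "opening": finger opening in m; "gripper_force": force on a finger pad.
Only numpy, scipy, OpenCV 4.12 (cv2) and the standard library are available. Lean on these libraries where they do the work, as an engineer would, in place of code of your own. Each camera call takes 0.05 s, during which the arm holds its last target. There are 200 camera calls.

### The job

With your fingertips, push the round locking pin along its L-shaped slot in the gluing jig: straight along towards the fence until it stops at the corner, so that it drives the jaw and closes the model house wall up to the fence, then sideways all the way to the closed end of the slot. Only push the pin: do not lift or tip it, or lift the wall. Leave the glue bottle, the spray can and the paint jar where they stand.

Things in the scene. Friction and masses are not known exactly. Their poses are not given: they have to be found in the camera images.
- jig: The gluing jig, fixed to the table: flat plywood board 260 (x) by 200 (y) mm, deck 28 mm above the table. Origin: centre of its underside. +x points along the slot's long leg, from the pin to the fence; +y along the short leg, from the corner to the closed end; z up. Guide rails 10 mm high at |y| 88 to 100 mm from x = +12 mm to the fence; behind the jaw the deck is free.
- slot_start (a point): Where the pin's axis stands at the blind beginning of the slot's long leg, at deck height. In the jig's frame (-85, -35, 28) mm. The slot is 15 mm wide and 18 mm deep throughout.
- slot_corner (a point): Where the pin's axis stands when it is stopped at the end of the long leg, at the corner, at deck height, 70 mm along +x of the jig from slot_start. In the jig's frame (-15, -35, 28) mm. Up to 3 mm short of it the pin can already enter the short leg.
- slot_end (a point): Where the pin's axis stands when it is fully home at the closed end of the short leg, at deck height, 60 mm along +y of the jig from slot_corner. In the jig's frame (-15, 25, 28) mm.
- pin: The locking pin, loose, steel, about 0.45 kg: a disc 52 mm across, 26 mm high, flat on the deck; on top a grip 20 mm across, 18 mm high; below a stem 12 mm across, 15 mm down into the slot. Origin: on its axis, under the disc, at deck height. Starts in the long leg, 0 to 15 mm from slot_start. A few newtons slide it. It tips if pushed high up: push low on the disc, just above the deck.
- jaw (a joint): Travel of the jaw in m along +x of the jig: 0 fully back, 0.026 its limit. The jaw is an aluminium bar across the deck, 20 (x) by 172 (y) by 18 mm high; its rear face is at x = -9 mm in the jig's frame when the joint reads 0. The front of the pin's disc pushes it: with the pin at slot_corner it reads 0.020. About 1.5 N of friction, no spring; it stays where left.
- wall: A model house wall, red-brown plastic with two windows and a door, loose, flat on the deck between jaw and fence: 70 (x) by 120 (y) by 5 mm, 60 g. Origin: centre of its underside. The jaw pushes it. The fence is a wooden bar across the deck's far end, 20 mm high, inner face at x = +103 mm in the jig's frame; the wall touches it when the wall's origin is at x = +68 mm.
- glue: Bystander: glue bottle, white, 56 mm in diameter, 150 mm high, standing on the table beside the jig on its +y side. Origin: centre of its underside.
- can: Bystander: spray can, 52 mm in diameter, 135 mm high, standing on the table beside the jig on its +y side. Origin: centre of its underside.
- jar: Bystander: small paint jar, 36 mm in diameter, 40 mm high, standing on the table beside the jig on its -y side. Origin: centre of its underside.
Mind the look-alikes: they are no part of the job. Of the things shaped like the pin, the steel one is meant.

How it is judged (in metres and radians):
On the way, in this order (a step that is already met when the one before it is completed fails the run):
1. the pin has been pushed along the long leg to the corner (within 5 mm) (horizontal distance between pin and slot_corner below 0.005 m), for 0.1 s.
2. the pin has been pushed along the short leg to its closed end (within 6 mm) (horizontal distance between pin and slot_end below 0.006 m), for 0.2 s.
At the end, for the whole second after the job is handed in: The pin stands flat on the deck, at rest, within 6 mm of slot_end; the jaw has closed to more than 0.0165 m; the wall lies flat and square (within 0.08 rad) between jaw and fence, its edge within 5.5 mm of the fence (horizontal distance between pin and slot_end below 0.006 m and z of pin in the frame of jig between 0.026 and 0.03 m and angle between pin's own z axis and vertical below 0.06 rad and linear speed of each of pin, wall below 0.01 m/s and value of joint jaw above 0.0165 m and x of wall in the frame of jig above 0.0625 m and z of wall in the frame of jig below 0.031 m and angle between the x axis of wall and the x axis of jig, either way round below 0.08 rad); the robot touches nothing.
It fails at once if the pin is lifted (more than 6 mm) (z of pin in the frame of jig above 0.034 m).
It fails at once if the pin is tipped (more than 0.25 rad) (angle between pin's own z axis and vertical above 0.25 rad).
It fails at once if the wall is lifted (more than 8 mm) (z of wall in the frame of jig above 0.036 m).
It fails at once if the glue bottle, spray can or paint jar is moved (more than 15 mm) or tipped (distance of any of glue, can, jar from where it was at the start of the episode above 0.015 m or angle between any of glue, can, jar's own z axis and vertical above 0.3 rad).
It also fails if it takes over 42 s, if anything falls off the work surface, if the arm or the gripper's body presses on something with over 40 N, if the wrist force passes 120 N, or if a joint passes its speed limit or range.

## Working session

There is one attempt and no reset: what is moved stays moved. The work goes in short steps, each a Python script; the robot and the scene stay as the last script left them, time stands still between calls to the robot, and variables do not carry over. Pictures are saved under pics/ and viewed, at most 10 in all, crops included, and the job is handed in when it is done.

```bash
mkdir -p pics
cat > h.py <<'E'
import numpy as np, cv2
from station import r
def snap(n,f):
    s=r.snapshot(n); cv2.imwrite(f'pics/{f}.png',s['frame'][:,:,::-1]); np.savez(f'pics/{f}.npz',**s); return s
def load(f): return np.load(f'pics/{f}.npz')
def ray(s,u,v,z):
    R=s['R'];t=s['t'];c=-R.T@t
    d=R.T@np.array([(u-s['cx'])/s['fx'],(v-s['cy'])/s['fy'],1])
    return c+d*(z-c[2])/d[2]
def proj(s,X):
    p=s['R']@np.array(X)+s['t']; return np.array([s['fx']*p[0]/p[2]+s['cx'],s['fy']*p[1]/p[2]+s['cy']])
E
python3 - <<'E'
from h import *
for n in('top','side'):
    s=snap(n,n+'0'); print(n,-s['R'].T@s['t'],s['R'][2],s['fx'])
a=cv2.imread('pics/top0.png')
print(r.sense()['clock'])
E
```

```text
top [0.3880385  0.00374425 1.02815126] [ 0.17796639  0.00858262 -0.98399914] 492.7472777611004
side [0.26300418 0.43115882 0.6106777 ] [ 0.39992881 -0.54688975 -0.73550564] 398.6791590215402
0.1
```

View pics/top0.png

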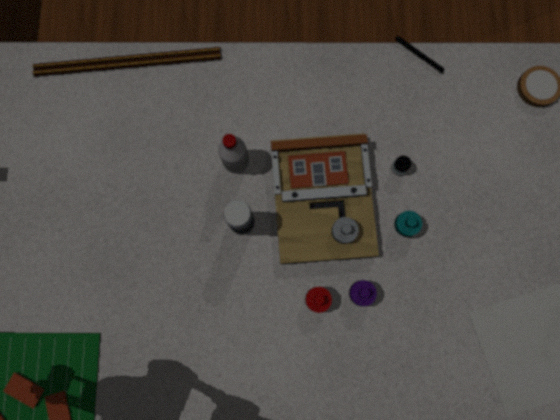

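View pics/side0.png

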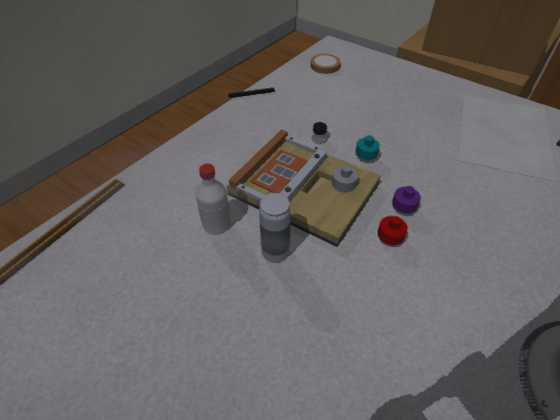

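The top view shows the jig with its fence up, at rows 135–150. Things that could be taken for the pin, by top-view pixel: steel (345,230) on the deck, teal (409,223), purple (363,293) and red (319,299) on the table. I choose the steel one, in the slot. The bottle is at (235,155), the can at (240,218) and the jar at (403,164).

Run:
```python
from h import *
s=load('top0'); f=s['frame']; hsv=cv2.cvtColor(f,cv2.COLOR_RGB2HSV)
m=((hsv[...,0]>12)&(hsv[...,0]<32)&(hsv[...,1]>70)).astype(np.uint8)
roi=np.zeros_like(m); roi[125:275,255:390]=1; m*=roi
m=cv2.morphologyEx(m,cv2.MORPH_OPEN,np.ones((3,3)))
# deck behind the jaw: largest contour
cs,_=cv2.findContours(m,cv2.RETR_EXTERNAL,cv2.CHAIN_APPROX_NONE)
c=max(cs,key=cv2.contourArea)
pts=np.array([ray(s,u+0.,v+0.,.028)[:2] for u,v in c[:,0]])
rect=cv2.minAreaRect((pts*1000).astype(np.float32)); print(rect); print(cv2.boxPoints(rect))
for name,px in dict(rl=(281,262),rr=(378,256)).items(): print(name,ray(s,*px,.028))
x0,y0,x1,y1=255,125,390,275
g=cv2.convertScaleAbs(f[y0:y1,x0:x1,::-1],alpha=1.6)
g=cv2.resize(g,None,fx=4,fy=4,interpolation=cv2.INTER_CUBIC)
cc=np.array([(c[:,0]-[x0,y0])*4+2]); cv2.polylines(g,cc.astype(np.int32),True,(0,255,0),1)
cv2.imwrite('pics/crop.png',g)
```

```text
((527.5369873046875, -90.57350158691406), (141.38189697265625, 200.2713165283203), 4.655797481536865)
[[ 448.9513       3.4937792]
 [ 465.20728   -196.1167   ]
 [ 606.1227    -184.64078  ]
 [ 589.8667      14.969696 ]]
rl [0.45204459 0.00158565 0.028     ]
rr [ 0.46507363 -0.19445858  0.028     ]
```

View pics/crop.png

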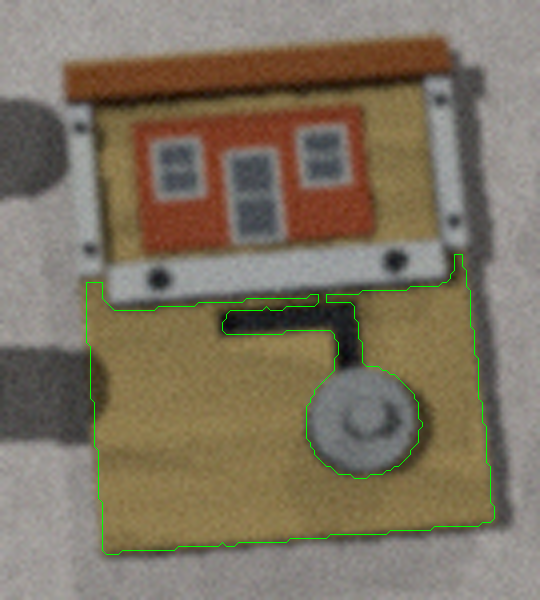

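The mask gives the deck as 200.3 mm wide, which matches the 200 mm given. The crop confirms the steel pin, with its disc centred at about (345.5,230.5), standing in the long leg of the slot. Next I work out the poses, close the fingers and go behind the pin.

```bash
cat >> h.py <<'E'
YAW=4.656; a=np.radians(YAW); ex=np.array([np.cos(a),np.sin(a)]); ey=np.array([-ex[1],ex[0]])
rear=np.array([.45708,-.09631]); O=rear+.130*ex
def J(p): d=np.array(p)[:2]-O; return np.array([d@ex,d@ey])*1000   # world->jig mm
def W(x,y,z): p=O+ex*x/1000+ey*y/1000; return [p[0],p[1],z/1000+.182] # jig mm, tip height mm -> TCP
ORI=[180,0,YAW+90]
E
python3 - <<'E'
from h import *
s=load('top0')
print('O',O)
print('pin disc',J(ray(s,345.5,230.5,.054)),'grip',J(ray(s,346.7,229.5,.072)))
for n,u,v in(('slot end tip',255+220/4,125+322/4),('corner',255+357/4,125+303/4),):print(n,J(ray(s,u,v,.028)))
print('can',J(ray(s,239,212,.135)),'glue',J(ray(s,230,141,.15)),'fence TL',J(ray(s,272,141,.048)),'TR',J(ray(s,366,135,.048)))
print('jar',J(ray(s,403,163,.04)))
print(r.sense()['orientation'])
for o in (ORI,[180,0,YAW-90]):
    for q in((-120,-35),(-15,-75),(-15,-10)): print(q,W(*q,35),r.inverse_kinematics(W(*q,35),o))
E
```

```text
O [ 0.586651   -0.08575749]
pin disc [-76.35584758 -34.53647687] grip [-76.69212457 -34.48365635]
slot end tip [-16.05490324  29.37907593]
corner [-11.58777939 -41.93474656]
can [-36.75993673 168.64851534] glue [ 95.28101491 175.89974614] fence TL [121.68520533  97.34237826] TR [119.33878207 -97.790655  ]
jar [  55.88432457 -169.00536635]
[-1.79898060e+02 -6.84312590e-03  1.61219004e+02]
(-120, -35) [np.float64(0.4698880594410282), np.float64(-0.13038276938194326), 0.217] [-19.50616598  -9.70260782 104.17189087   0.          85.53071695
 -24.16216598]
(-15, -75) [np.float64(0.577788486125091), np.float64(-0.16172759226224037), 0.217] [-18.88587782   7.75461272  86.91529081   0.          85.33009648
 -23.54187782]
(-15, -10) [np.float64(0.5725122331967317), np.float64(-0.09694209114481456), 0.217] [-12.96740515   4.8420164   90.04492582   0.          85.11305778
 -17.62340515]
(-120, -35) [np.float64(0.4698880594410282), np.float64(-0.13038276938194326), 0.217] None
(-15, -75) [np.float64(0.577788486125091), np.float64(-0.16172759226224037), 0.217] None
(-15, -10) [np.float64(0.5725122331967317), np.float64(-0.09694209114481456), 0.217] None
```

Run:
```python
from h import *
r.grab(5)
r.reach(W(-122,-35,215),ORI)
print(r.sense()['clock'])
r.servo_line(W(-122,-35,37),speed=.15)
st=r.sense(); print(st['clock'],st['contact_force'],st['opening'],J(st['tcp_pos']),st['tcp_pos'][2]-.182)
s1=snap('side','side1');s=snap('top','top1')
f=s1['frame'][100:260,220:420,::-1]
cv2.imwrite('pics/c1.png',np.hstack([cv2.resize(cv2.convertScaleAbs(x,alpha=1.6),(400,320),interpolation=cv2.INTER_CUBIC) for x in(f,s['frame'][125:285,230:430,::-1])]))
```

```text
4.0917
5.425 [-1.0803018   0.24857142  0.55132297] 0.0005099047616528723 [-121.65502223  -35.13568239] 0.03814167141453753
```

View pics/c1.png

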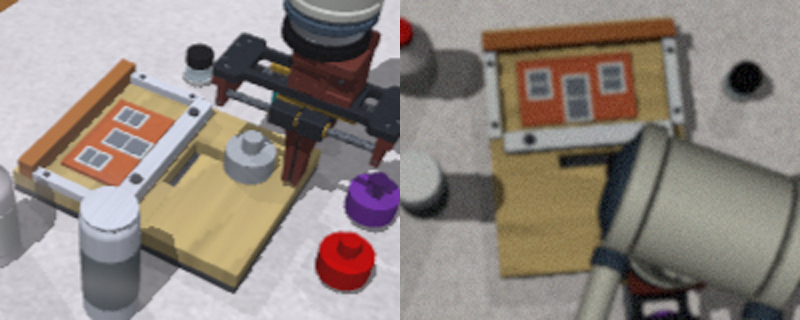

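The fingertips are down on the deck just behind the steel pin (side crop about (290,180), pin (250,155)), and nothing is touching. Next I push along the long leg with the force monitored.

```bash
cat >> h.py <<'E'
def push(axis,p,end,fixed,z,fmax,fine):
    e=ex if axis=='x' else ey
    while p<end:
        p+=4 if p<fine else 1
        r.servo_line(W(p,fixed,z) if axis=='x' else W(fixed,p,z),speed=.05)
        st=r.sense(); F=-np.array(st['contact_force'])[:2]@e
        print(p,J(st['tcp_pos']).round(1),round(F,1),round(st['clock'],2))
        if F>fmax: break
    return p
E
python3 - <<'E'
from h import *
push('x',-122,-48,-35,37,14,-62)
snap('side','side2')
E
```

```text
-118 [-117.7  -35. ] 0.9 5.78
-114 [-113.8  -35. ] 0.8 6.03
-110 [-109.8  -35. ] 0.4 6.28
-106 [-105.9  -35. ] -0.3 6.53
-102 [-101.9  -35. ] 1.5 6.78
-98 [-97.8 -35. ] 0.6 7.03
-94 [-93.7 -35. ] 1.0 7.28
-90 [-89.7 -35. ] 0.3 7.53
-86 [-85.7 -35. ] -0.3 7.78
-82 [-81.7 -35. ] 1.4 8.03
-78 [-77.7 -35. ] 0.2 8.28
-74 [-73.7 -35. ] 0.4 8.53
-70 [-69.7 -35. ] 0.4 8.78
-66 [-65.8 -35. ] 0.9 9.03
-62 [-62. -35.] 3.5 9.28
-61 [-61.3 -35. ] 4.4 9.53
-60 [-60.3 -35. ] 5.0 9.78
-59 [-59.3 -35. ] 4.3 10.03
-58 [-58.3 -35. ] 5.1 10.28
-57 [-57.3 -35. ] 6.0 10.53
-56 [-56.3 -35. ] 3.8 10.78
-55 [-55.4 -35. ] 5.7 11.03
-54 [-54.4 -35. ] 6.1 11.28
-53 [-53.4 -35. ] 5.5 11.53
-52 [-52.4 -35. ] 5.9 11.78
-51 [-51.4 -35. ] 6.0 12.03
-50 [-50.4 -35. ] 6.3 12.28
-49 [-49.4 -35. ] 6.0 12.53
-48 [-48.4 -35. ] 5.3 12.78
```

Run:
```python
from h import *
push('x',-48,-38,-35,37,11,-62)
s1=snap('side','side2')
f=s1['frame'][100:260,220:420,::-1]
cv2.imwrite('pics/c2.png',cv2.resize(cv2.convertScaleAbs(f,alpha=1.6),(800,600),interpolation=cv2.INTER_CUBIC))
```

```text
-47 [-47.7 -35. ] 8.6 13.07
-46 [-47.2 -35. ] 12.4 13.32
```

View pics/c2.png

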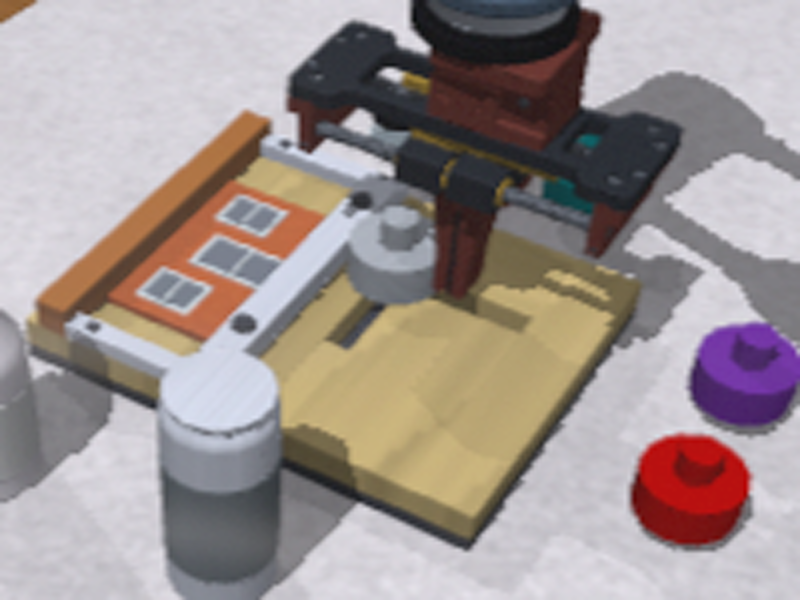

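The pin is against the jaw at the corner and the jaw has moved close to the wall and fence. The grip top is at crop (403,215), and the force has risen from 6 to 12 N. I check the pin's position with one more millimetre of push.

Run:
```python
from h import *
s=load('side2'); print(J(ray(s,220+403/4,100+213*160/600,.072)))
push('x',-46,-44,-35,37,17,-62)
```

```text
[-14.26238822 -36.50216199]
-45 [-46.7 -35.1] 15.9 13.62
-44 [-46.3 -35.1] 20.5 13.88
```

The force rises steeply with no travel, so the pin is at its stop. I go round to its -y side and push sideways.

Run:
```python
from h import *
for x,y in((-60,-35),(-60,-80),(-15,-80)): r.servo_line(W(x,y,37),speed=.12)
st=r.sense(); print(J(st['tcp_pos']),st['contact_force'])
push('y',-80,-7,-15,37,15,-24)
s1=snap('side','side3')
f=s1['frame'][100:260,220:420,::-1]
cv2.imwrite('pics/c3.png',cv2.resize(cv2.convertScaleAbs(f,alpha=1.6),(800,600),interpolation=cv2.INTER_CUBIC))
```

```text
[-15.05876286 -79.4854089 ] [ 0.51685679  0.34408439 -0.46857957]
-76 [-15.4 -75.7] 0.4 15.46
-72 [-15.1 -71.8] 0.1 15.71
-68 [-15.1 -67.9] 1.8 15.96
-64 [-15.  -63.9] 2.0 16.21
-60 [-14.9 -59.7] 1.5 16.46
-56 [-14.9 -55.6] 1.5 16.71
-52 [-14.9 -51.6] 1.5 16.96
-48 [-15.  -47.6] 1.0 17.21
-44 [-15.  -43.7] 1.2 17.46
-40 [-15.  -39.7] 1.6 17.71
-36 [-15.  -35.7] 0.6 17.96
-32 [-15.  -31.6] 1.4 18.21
-28 [-15.  -27.6] 1.1 18.46
-24 [-15.  -23.6] 0.4 18.71
-23 [-15. -23.] 1.8 18.96
-22 [-15.  -22.1] 3.1 19.21
-21 [-15. -21.] 2.6 19.46
-20 [-15.  -19.9] 2.8 19.71
-19 [-15.  -18.9] 2.9 19.96
-18 [-15.  -17.9] 2.4 20.21
-17 [-15.  -16.9] 2.9 20.46
-16 [-15.  -15.9] 1.9 20.71
-15 [-15.  -14.9] 2.7 20.96
-14 [-15.  -13.9] 2.3 21.21
-13 [-15.  -12.9] 3.3 21.46
-12 [-15.  -11.9] 2.5 21.71
-11 [-15.  -10.9] 2.8 21.96
-10 [-15. -10.] 3.6 22.21
-9 [-15.   -9.6] 6.1 22.46
-8 [-15.   -9.1] 8.8 22.71
-7 [-15.   -8.7] 10.4 22.96
```

View pics/c3.png

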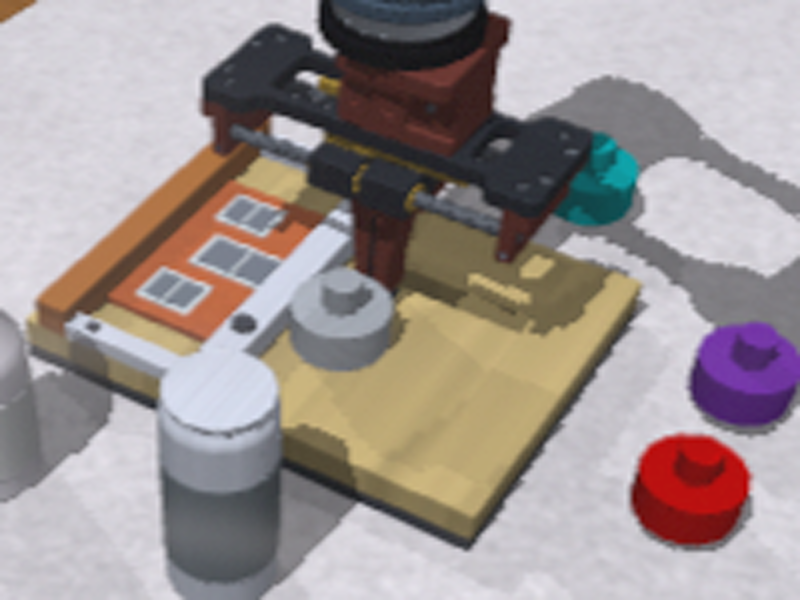

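The pin is home at the short leg's end: the force climbs from -10 mm on. I back off, lift clear and check from above.

Run:
```python
from h import *
s=load('side3'); print('pin',J(ray(s,220+347/4,100+279*160/600,.072)))
r.servo_line(W(-15,-30,37),speed=.1); r.servo_line(W(-15,-30,200),speed=.2)
q=np.array(r.sense()['joints']); q[0]-=35; r.move_joints(q)
s=snap('top','top4'); st=r.sense(); print(st['clock'],st['contact_force'])
f=s['frame'][125:275,255:390,::-1]
cv2.imwrite('pics/c4.png',cv2.resize(cv2.convertScaleAbs(f,alpha=1.6),None,fx=4,fy=4,interpolation=cv2.INTER_CUBIC))
```

```text
pin [-16.25821392  25.27370931]
25.7333 [-0.00567119  0.79097409 -0.29903803]
```

View pics/c4.png

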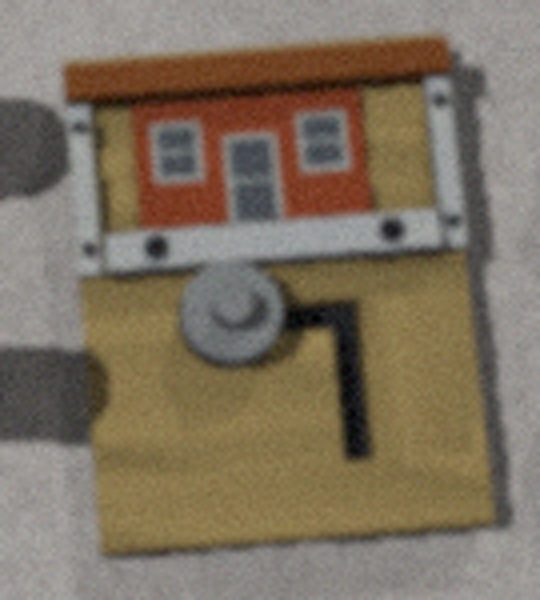

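The pin (crop (233,313)) is at the closed end of the slot, the jaw is closed, and the wall lies square up to the fence.

```bash
python3 -c "
from station import r
print(r.hand_in())"
```

```text
the job is handed in; nothing more can be done
None
```

The job is handed in: in the last pictures the pin stands about 1 mm from slot_end (about 25.7 s on the clock), the jaw is closed and the wall lies square up to the fence; the verdict was not shown.

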